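# Load the spray carrier and bolt it

## Robot

A 6-joint arm with a two-finger parallel gripper is mounted at the origin on the work surface. World frame = base frame: x ahead of the robot, y to its left, z up, the work surface at z = 0. Lengths are in m, angles in rad, forces in N, time in s.
With the tool pointing down it reaches from about 0.25 to 0.775 m from the base axis. Payload 4 kg.
Tool frame: the origin (TCP) lies between the finger pads; the fingertips stand 17 mm ahead of it and the grasp point (between the pads) lies 2 mm behind it; y points along the fingers, z is the direction in which the jaws open and shut, and the axes are right-handed (so a half turn about y gives the same grasp; the last joint's range is limited). The gripper opens to 85 mm and grips with 20 to 120 N. Pads are 22 mm wide; open, the fingers measure 114 mm over their backs; the gripper's body (76 mm by 85 mm) begins 54 mm behind the grasp point. The pads swing forward as they close: fully open they stand 13 mm farther back than shut.
Start: joints at [1.193, 0.087, 1.371, -0, 1.684, -0.103], TCP at [0.149, 0.529, 0.248] pointing down, gripper open.
Joint ranges: [-3.1, 3.1], [-0.76, 2.03], [0.27, 2.55], [-1.08, 4.22], [0.17, 2.65], [-2.57, 2.57]. Speed limits (rad/s): [2.79, 2.79, 3.14, 3.14, 3.14, 3.14].

## Interface

Orientations are given as a 3x3 rotation matrix whose columns are the frame's x, y, z axes.
In Python, from plant import ctrl gives the robot as it stands.
- The arm moves only by the tool send_rows, never from a script. Its argument "series" is a list of rows, each a list of 3 entries, a list of its own where there are three numbers: the shift along the tool's x, y, z in mm, then the turn about the tool's y in degrees, then the opening, from 0 (shut) to 1 (fully open). In form: [[[tx, ty, tz], roll, claw], ...]. A call has exactly 5 rows; each row is the pose to reach, as a shift and turn from the pose commanded when the call began, along the tool's axes at that moment; what a row does not reach only later rows make up. A row lasts 1/8 s, in which the tool goes at most 62.5 mm and 10.7 degrees, less where a joint would pass 70% of its speed; a pose out of reach is approached as far as the arm can. A call with a gripper value outside its range is refused whole. The fingers move at their own pace and stop on an object; the grip force is fixed at half the most. Time passes only in rows, so rows that repeat a pose let the fingers close, or fill a call up. It gives the time, the measured TCP pose, the force and the opening at its end, in the units of the state.
- ctrl.get_state(): the state, without advancing time (a new reading comes with each control period).
- ctrl.camera(name): name is "scene" or "top" or "wrist"; returns the picture (400x640x3 uint8, red, green, blue); there is no depth.
- ctrl.camera_params(name): a dict with "fx", "fy", "cx", "cy" (pixels), "R" (3x3) and "t" (3): a world point X has camera coordinates R X + t. Camera axes: x right, y down, z forward; pixel columns grow to the right and rows downward; lengths in m; the calibration is good to about 2 mm. The wrist camera is an equidistant fisheye: a pixel r from the principal point sees the ray r / f radians off the axis. A picture is of the moment at which its call begins: read the wrist's pose just before it. camera_params takes no time and is no camera call; for the wrist camera it gives the pose at the moment of the call.
- ctrl.hand_in(): hands the job in, once; it reports no verdict.
The state is a dict: "t": time; "joint_pos": joint angles; "dq": joint speeds; "tau": joint torques, N m; "position": TCP position; "tool_rot": TCP orientation; "wrist_force": force on the tool from outside, world axes, zero at the start; "moment": the same for the moment, N m; "width": finger opening in m.
Only numpy, scipy, OpenCV 4.12 (cv2) and the standard library are available. Lean on these libraries where they do the work, as an engineer would, in place of code of your own. Each camera call takes 0.05 s, during which the arm holds its last target. There are 200 camera calls.

## Task

Get the spray carrier ready for the paint booth: put every splined coupling on a splined stub of its own, collar up, turning it until the teeth line up so that it slides fully home on the plate, and only when all are on push the carrier's sliding bolt fully into its keeper. Lay the two square-tube test pieces on the raised double rail, one lengthwise along the narrow top of each wall, roughly centred and lying flat on it. Let go of everything and do not knock over the paint can or the mixing cup.

Things in the scene. Friction and masses are not known exactly. Their poses are not given: they have to be found in the camera images.
- coupling0: splined coupling, dark steel, 0.6 kg: flange 80 mm across, 12 mm thick, at the bottom; collar 54 mm across above it; 50 mm tall in all. Through bore: four slots 90 deg apart, 12 mm wide, reaching 20 mm from the axis, between teeth that come in to 13.5 mm from the axis. Origin: centre of the underside, z up; slots along its +-x and +-y, in line with the four dark dots on the flange
- coupling1: a coupling exactly like coupling0 (same sizes, origin and axes). Three or four couplings are there; all are alike and fit every stub
- coupling2: a coupling exactly like coupling0 (same sizes, origin and axes); may be absent, as may any one of the four
- coupling3: a coupling exactly like coupling0 (same sizes, origin and axes)
- stub0: fixed upright splined stub: core 24 mm across; four splines 10 mm wide, reaching 18 mm from the axis, from the plate up to 34 mm; above them a plain round nose to 56 mm, tapered over the top 7 mm. Origin: on the axis at the plate's top, 20 mm above the bench, z up; splines along its +-x and +-y; every stub is clocked differently
- stub1: a stub exactly like stub0 (same sizes, origin and axes). A coupling whose slots are within about 4 deg of the splines slides down until its underside is on the plate; otherwise its teeth stop on top of the splines, underside 34 mm above the plate, until it is turned
- stub2: a stub exactly like stub0 (same sizes, origin and axes)
- stub3: a stub exactly like stub0 (same sizes, origin and axes)
- rack: the spray carrier, fixed: grey plate 140 mm (x) by 460 mm (y), 20 mm thick. Origin: centre of its underside. Stubs at x = +25 mm, y = -165, -55, +55, +165 mm of its frame; barrel bolt along y at x = -48 mm (robot's side), guide straps, 44 mm above the bench, at y = -115 and +115 mm; keeper bracket, 56 mm high, beyond the plate's +y end
- bolt (a joint): travel of the barrel bolt along the carrier's +y, in m: 0 withdrawn, 0.06 fully home with its tip right through the keeper, against the stop. Stays where it is left; takes about 3 N to slide
- bolt_knob (a point): the bolt's upright knob, a round steel pin 18 mm across that rises from the rod (34 mm above the bench) to 89 mm above the bench; this point is on its axis 72 mm above the bench and moves with the bolt
- rail: fixed double painting rail, dark steel: foot 170 by 130 mm, 8 mm thick, and on it two parallel upright walls 90 mm apart between centres, each 160 mm long and only 22 mm thick, with flat tops 70 mm above the bench. Origin: centre of the foot's underside; x along the walls, z up; the walls are at y = -45 and +45 mm
- rail_a (a point): middle of the flat top of one wall of the rail (its frame's y = -45 mm); axes as the rail's
- rail_b (a point): middle of the flat top of the other wall of the rail (its frame's y = +45 mm); axes as the rail's
- test_bar0: a test piece, bright aluminium square tube 150 mm long, 40 by 40 mm, 0.35 kg or so, lying on a 2 mm fixed card on the bench. Origin: its middle; x along its length
- test_bar1: the other test piece, exactly like test_bar0
- small_can: small paint can 72 mm across, 100 mm tall; origin: centre of its underside, z up. Not part of the job
- mix_cup: white plastic mixing cup 76 mm across, 95 mm tall; origin: centre of its underside, z up. Not part of the job
Mind the look-alikes: they are no part of the job. Leave any orange look-alike of the coupling1 alone. What is shaped like the coupling3 but pink is not meant.

How it is judged:
On the way, in this order (a step that is already met when the one before it is completed fails the run):
1. every coupling is fully home on a stub (((horizontal distance between coupling0 and stub0 below 0.005 m and z of coupling0 in the frame of stub0 below 0.004 m) or (horizontal distance between coupling0 and stub1 below 0.005 m and z of coupling0 in the frame of stub1 below 0.004 m) or (horizontal distance between coupling0 and stub2 below 0.005 m and z of coupling0 in the frame of stub2 below 0.004 m) or (horizontal distance between coupling0 and stub3 below 0.005 m and z of coupling0 in the frame of stub3 below 0.004 m)) and angle between each of coupling0, coupling1, coupling2, coupling3's own z axis and vertical below 0.06 rad and ((horizontal distance between coupling1 and stub0 below 0.005 m and z of coupling1 in the frame of stub0 below 0.004 m) or (horizontal distance between coupling1 and stub1 below 0.005 m and z of coupling1 in the frame of stub1 below 0.004 m) or (horizontal distance between coupling1 and stub2 below 0.005 m and z of coupling1 in the frame of stub2 below 0.004 m) or (horizontal distance between coupling1 and stub3 below 0.005 m and z of coupling1 in the frame of stub3 below 0.004 m)) and ((horizontal distance between coupling2 and stub0 below 0.005 m and z of coupling2 in the frame of stub0 below 0.004 m) or (horizontal distance between coupling2 and stub1 below 0.005 m and z of coupling2 in the frame of stub1 below 0.004 m) or (horizontal distance between coupling2 and stub2 below 0.005 m and z of coupling2 in the frame of stub2 below 0.004 m) or (horizontal distance between coupling2 and stub3 below 0.005 m and z of coupling2 in the frame of stub3 below 0.004 m)) and ((horizontal distance between coupling3 and stub0 below 0.005 m and z of coupling3 in the frame of stub0 below 0.004 m) or (horizontal distance between coupling3 and stub1 below 0.005 m and z of coupling3 in the frame of stub1 below 0.004 m) or (horizontal distance between coupling3 and stub2 below 0.005 m and z of coupling3 in the frame of stub2 below 0.004 m) or (horizontal distance between coupling3 and stub3 below 0.005 m and z of coupling3 in the frame of stub3 below 0.004 m))), for 0.2 s.
2. the bolt is then pushed home in its keeper (value of joint bolt above 0.055 m), for 0.2 s.
At the end, for the whole second after the job is handed in: Each coupling present is collar up on a stub: within 5 mm of its axis, 4 mm of the plate, 0.06 rad of upright; bolt at 0.055 or more; test pieces on a rail wall: middle within 10 mm of its centre line, 30 mm along, 16-24 mm over its top, parallel to 0.12 rad; at rest (all of step 1 and value of joint bolt above 0.055 m and ((y of test_bar0 in the frame of rail_a between -0.01 and 0.01 m and x of test_bar0 in the frame of rail_a between -0.03 and 0.03 m and z of test_bar0 in the frame of rail_a between 0.016 and 0.024 m and angle between the x axis of test_bar0 and the x axis of rail_a, either way round below 0.12 rad) or (y of test_bar0 in the frame of rail_b between -0.01 and 0.01 m and x of test_bar0 in the frame of rail_b between -0.03 and 0.03 m and z of test_bar0 in the frame of rail_b between 0.016 and 0.024 m and angle between the x axis of test_bar0 and the x axis of rail_b, either way round below 0.12 rad)) and ((y of test_bar1 in the frame of rail_a between -0.01 and 0.01 m and x of test_bar1 in the frame of rail_a between -0.03 and 0.03 m and z of test_bar1 in the frame of rail_a between 0.016 and 0.024 m and angle between the x axis of test_bar1 and the x axis of rail_a, either way round below 0.12 rad) or (y of test_bar1 in the frame of rail_b between -0.01 and 0.01 m and x of test_bar1 in the frame of rail_b between -0.03 and 0.03 m and z of test_bar1 in the frame of rail_b between 0.016 and 0.024 m and angle between the x axis of test_bar1 and the x axis of rail_b, either way round below 0.12 rad)) and linear speed of each of coupling0, coupling1, coupling2, coupling3, test_bar0, test_bar1 below 0.02 m/s); the robot touches nothing.
It fails at once if the paint can or the mixing cup is knocked over (angle between any of small_can, mix_cup's own z axis and vertical above 0.5 rad).
Of coupling0, coupling1, coupling2, coupling3 only 3 to 4 are there at a start; the rules pass over those that are not, and their reading is None.
At some moment in a run one of coupling0, coupling1, coupling2, coupling3 may be knocked a few centimetres aside while the robot is not near it.
It also fails if it takes over 210 s, if anything falls off the work surface, if the arm or the gripper's body presses on something with over 40 N, if the wrist force passes 120 N, or if a joint passes its speed limit or range.

## Working session

There is one attempt and no reset: what is moved stays moved. The work goes in short steps, Python scripts to look and compute and a tool call to move; the robot and the scene stay as the last step left them, time stands still between calls to the robot, and variables do not carry over. Pictures are saved under pics/ and viewed, about 12 in all and at most 16, crops included, and the job is handed in when it is done.

Besides the shell and the picture viewer there is one more tool, called in YAML: its name, and indented under it one key for each argument. send_rows: Moves the arm, as the interface text tells. Its arguments: {"type":"object","properties":{"series":{"type":"array","items":{"type":"array"}}},"required":["series"]}

```bash
ls; mkdir -p pics
python3 - <<'E'
from plant import ctrl
import cv2,numpy as np
np.set_printoptions(precision=4,suppress=True)
s=ctrl.get_state(); print(s)
for n in("scene","top"):
    im=ctrl.camera(n); cv2.imwrite(f"pics/{n}0.png",im[:,:,::-1]); print(n,ctrl.camera_params(n))
print(ctrl.camera_params("wrist"))
E
```

```text
pics
{'t': 0.0, 'joint_pos': array([ 1.193 ,  0.088 ,  1.3723, -0.    ,  1.6836, -0.1031]), 'dq': array([-0.0014,  0.0006, -0.0005, -0.0011, -0.0003,  0.0015]), 'tau': array([  0.0001, -35.1851, -31.3282,  -0.0001,   0.0106,   0.    ]), 'position': array([0.149 , 0.5289, 0.2471]), 'tool_rot': array([[ 0.9625, -0.0008,  0.2713],
       [-0.2713, -0.0022,  0.9625],
       [-0.0002, -1.    , -0.0023]]), 'wrist_force': array([-0.4763, -0.4679,  0.0559]), 'moment': array([ 0.0574, -0.037 , -0.0069]), 'width': 0.08542061937317683}
scene {'fx': 390.57044852005197, 'fy': 390.57044852005197, 'cx': 323.20970201928714, 'cy': 200.78236641605938, 'R': array([[ 0.3902,  0.9205,  0.0206],
       [ 0.6336, -0.2522, -0.7314],
       [-0.668 ,  0.2984, -0.6817]]), 't': array([-0.1701, -0.2215,  1.382 ])}
top {'fx': 388.8590842365143, 'fy': 388.8590842365143, 'cx': 317.15055698207277, 'cy': 197.35618862584568, 'R': array([[ 0.0223, -0.9997, -0.0136],
       [-0.9973, -0.0213, -0.071 ],
       [ 0.0707,  0.0151, -0.9974]]), 't': array([-0.0025,  0.4371,  1.1689])}
{'fx': 309.70691628693146, 'fy': 309.70691628693146, 'cx': 323.9520429821067, 'cy': 197.08887249240945, 'R': array([[ 0.2704,  0.9628, -0.0015],
       [ 0.9304, -0.2609,  0.2573],
       [ 0.2474, -0.071 , -0.9663]]), 't': array([-0.5501, -0.0331,  0.3773])}
```

View pics/top0.png

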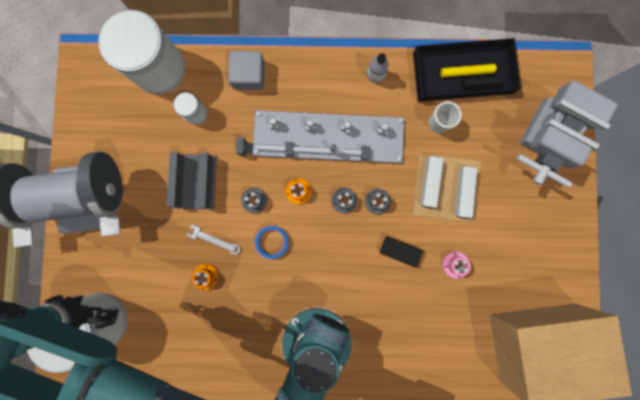

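View pics/scene0.png

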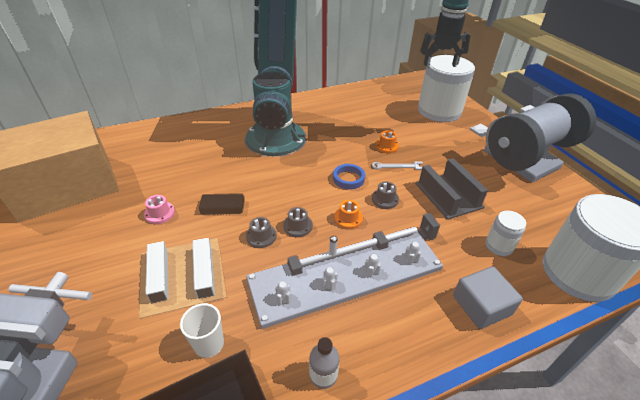

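Candidates for the couplings, by their top-picture pixels:
- Dark: (254,200), (344,200) and (378,200). These three are the real ones.
- Orange, to be left alone: (298,190) and (205,277).
- Pink, to be left alone: (457,265).
- The blue ring at (271,242) is not a coupling.

The carrier is at (328,137) with its keeper at the left end. The rail is at (192,181) and the bars are at (432,181) and (466,190).

```bash
cat > h.py <<'E'
import numpy as np,cv2,sys
from plant import ctrl
np.set_printoptions(precision=4,suppress=True)
def ray(p,uv,fish):
    x=np.array([(uv[0]-p['cx'])/p['fx'],(uv[1]-p['cy'])/p['fy']])
    if fish:
        r=np.hypot(*x); d=np.array([*(x/max(r,1e-9)*np.sin(r)),np.cos(r)])
    else: d=np.array([*x,1.])
    return -p['R'].T@p['t'], p['R'].T@d
def back(p,uv,z,fish=False):
    o,d=ray(p,uv,fish); return o+d*(z-o[2])/d[2]
def proj(p,X,fish=False):
    c=np.atleast_2d(X)@p['R'].T+p['t']
    if fish:
        r=np.hypot(c[:,0],c[:,1]); th=np.arctan2(r,c[:,2]); q=c[:,:2]/np.maximum(r,1e-9)[:,None]*th[:,None]
    else: q=c[:,:2]/c[:,2:]
    return q*[p['fx'],p['fy']]+[p['cx'],p['cy']]
def ortho(im,p,cx,cy,z,half,n,fish=False):
    """rectified top-down view of plane z; columns = -y world, rows = -x world"""
    hx,hy=half if np.ndim(half) else (half,half)
    s=n/(2*hy); nx=int(2*hx*s)
    jj,ii=np.meshgrid(np.arange(n),np.arange(nx))
    X=np.stack([cx+hx-ii/s,cy+hy-jj/s,np.full(ii.shape,z)],-1).reshape(-1,3)
    m=proj(p,X,fish).reshape(nx,n,2).astype(np.float32)
    return cv2.remap(im,m[...,0],m[...,1],cv2.INTER_CUBIC)
def snap(name):
    s=ctrl.get_state(); p=ctrl.camera_params(name); im=ctrl.camera(name)[:,:,::-1].copy()
    return s,p,im
E
python3 - <<'E'
from h import *
p=ctrl.camera_params('top')
for n,uv,z in [('cA',(254,200),.03),('cB',(344,200),.03),('cC',(378,200),.03),('railc',(192,181),.07),('railTL',(172,153),.07),('railTR',(205,153),.07),('railBL',(170,208),.07),('railBR',(210,208),.07),('bar0',(432,181),.042),('bar1',(466,190),.042),('b0a',(434,157),.042),('b0b',(430,206),.042),('b1a',(468,166),.042),('b1b',(464,216),.042),
 ('rTL',(257,112),.02),('rTR',(405,119),.02),('rBL',(251,157),.02),('rBR',(402,162),.02),('s',(274,121),.076),('s',(310,125),.076),('s',(346,127),.076),('s',(384,130),.076),('knob',(333,148),.089),('keeper',(241,146),.056),('can',(186,100),.1),('cup',(445,110),.095),('or',(298,190),.03),('bottle',(377,62),.1)]:
    X=back(p,uv,z); print(n,X,np.hypot(X[0],X[1]))
E
```

```text
cA [0.424  0.1969 0.03  ] 0.4674743398535954
cB [ 0.4298 -0.074   0.03  ] 0.43611556194464296
cC [ 0.432  -0.1759  0.03  ] 0.466430422660285
railc [0.4733 0.3735 0.07  ] 0.602988407322245
railTL [0.555  0.4364 0.07  ] 0.7060134902378784
railTR [0.5569 0.3389 0.07  ] 0.6519019754898046
railBL [0.3929 0.4344 0.07  ] 0.5857190256257672
railBR [0.3955 0.3173 0.07  ] 0.5070616304168507
bar0 [ 0.4912 -0.3339  0.042 ] 0.5939575025441833
bar1 [ 0.4665 -0.4343  0.042 ] 0.6373826674945647
b0a [ 0.5635 -0.3397  0.042 ] 0.6579583548182965
b0b [ 0.4167 -0.3281  0.042 ] 0.5303237969014017
b1a [ 0.5384 -0.4406  0.042 ] 0.6957080596451437
b1b [ 0.3893 -0.4281  0.042 ] 0.5786255767701557
rTL [0.697  0.1986 0.02  ] 0.7247959927902807
rTR [ 0.6835 -0.2572  0.02  ] 0.7303126365640096
rBL [0.5563 0.2124 0.02  ] 0.5955038421860878
rBR [ 0.5502 -0.249   0.02  ] 0.6038714733395427
s [0.6547 0.1378 0.076 ] 0.6690499732061593
s [0.6448 0.0318 0.076 ] 0.6455542872892379
s [ 0.6408 -0.0737  0.076 ] 0.6450269992242877
s [ 0.634  -0.1846  0.076 ] 0.6603359595234246
knob [ 0.5753 -0.0366  0.089 ] 0.5764954658034795
keeper [0.5826 0.2365 0.056 ] 0.6287878856040888
can [0.7052 0.3914 0.1   ] 0.8065826756261888
cup [ 0.6909 -0.356   0.095 ] 0.7772179743479342
or [0.457 0.065 0.03 ] 0.46162144954759066
bottle [ 0.8273 -0.1587  0.1   ] 0.8424174752761833
```

send_rows:
  series:
    - [[60, -10, -10], -5, 1]
    - [[120, -20, -25], -10, 1]
    - [[180, -30, -40], -15.7, 1]
    - [[240, -30, -50], -15.7, 1]
    - [[290, -30, -60], -15.7, 1]

```text
t: 0.72
position: [0.4139, 0.3915, 0.2779]
tool_rot: [[1.0, -0.0, 0.002], [-0.002, -0.0, 1.0], [-0.0, -1.0, -0.0]]
wrist_force: [0.0, 1.5, 0.4]
width: 0.0854
```

send_rows:
  series:
    - [[30, 0, 0], 0, 1]
    - [[30, 0, 0], 0, 1]
    - [[30, 0, 0], 0, 1]
    - [[30, 0, 0], 0, 1]
    - [[30, 0, 0], 0, 1]

```text
t: 1.35
position: [0.4412, 0.3933, 0.2787]
tool_rot: [[1.0, 0.0, -0.001], [0.001, 0.0, 1.0], [0.0, -1.0, 0.0]]
wrist_force: [-0.3, -1.0, 1.3]
width: 0.0853
```

Run:
```python
from h import *
s,p,im=snap('wrist'); cv2.imwrite('pics/rail_raw.png',im)
np.save('rail_p.npy',p,allow_pickle=True)
print(s['position'], -p['R'].T@p['t'])
```

```text
[0.4412 0.3933 0.2787] [0.3757 0.3942 0.4037]
```

send_rows:
  series:
    - [[0, 0, -60], 0, 1]
    - [[0, 20, -120], 0, 1]
    - [[0, 40, -180], 0, 1]
    - [[0, 40, -190], 0, 1]
    - [[0, 40, -190], 0, 1]

```text
t: 2.02
position: [0.4421, 0.2029, 0.2391]
tool_rot: [[1.0, 0.001, 0.002], [-0.002, 0.001, 1.0], [0.001, -1.0, 0.001]]
wrist_force: [-0.2, 0.4, 0.1]
width: 0.0853
```

Run:
```python
from h import *
s,p,im=snap('wrist'); cv2.imwrite('pics/A_raw.png',im); np.save('A_p.npy',p,allow_pickle=True)
print(s['position'], -p['R'].T@p['t'])
a=cv2.imread('pics/rail_raw.png'); q=np.load('rail_p.npy',allow_pickle=True).item()
o1=ortho(a,q,.473,.375,.07,.12,400,True)
o2=ortho(im,p,.424,.197,.05,.05,400,True)
cv2.imwrite('pics/m1.png',np.hstack([o1,o2]))
```

```text
[0.4421 0.2029 0.2391] [0.3764 0.2038 0.364 ]
```

View pics/m1.png

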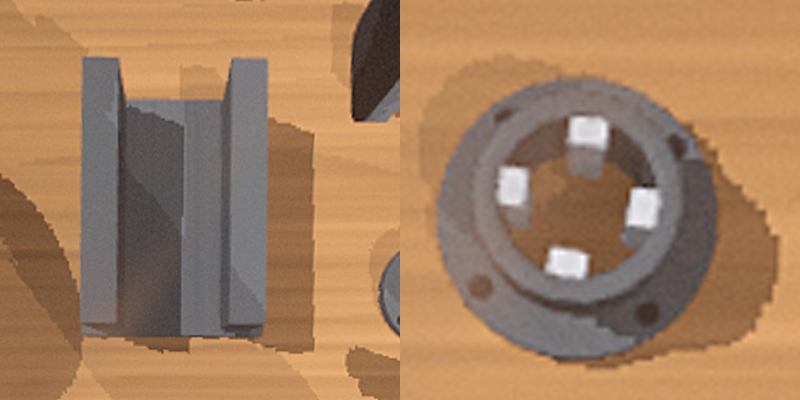

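The coupling measures 54 mm over the collar, centred at (0.4246, 0.2025), with its white tooth tops at -9° mod 90. The rail walls are at y=0.4347 and 0.345 with mid x=0.478, 90 mm apart and 160 mm long, which fits the given sizes. Next I look at the stubs.

send_rows:
  series:
    - [[60, 0, -40], 0, 1]
    - [[120, 0, -80], 0, 1]
    - [[170, 0, -110], 0, 1]
    - [[193, 0, -120], 0, 1]
    - [[193, 0, -120], 0, 1]

```text
t: 2.7
position: [0.6373, 0.083, 0.2371]
tool_rot: [[1.0, -0.0, 0.001], [-0.001, 0.0, 1.0], [-0.0, -1.0, 0.0]]
wrist_force: [0.0, 1.0, 0.1]
width: 0.0856
```

Run:
```python
from h import *
s,p,im=snap('wrist'); cv2.imwrite('pics/S1_raw.png',im); np.save('S1_p.npy',p,allow_pickle=True); print(s['position'])
```

```text
[0.6373 0.083  0.2371]
```

send_rows:
  series:
    - [[0, 0, -60], 0, 1]
    - [[0, 0, -120], 0, 1]
    - [[0, 0, -180], 0, 1]
    - [[0, 0, -215], 0, 1]
    - [[0, 0, -215], 0, 1]

```text
t: 3.38
position: [0.6345, -0.1328, 0.2391]
tool_rot: [[1.0, 0.001, 0.002], [-0.002, 0.0, 1.0], [0.001, -1.0, 0.0]]
wrist_force: [-0.9, 0.5, 0.5]
width: 0.0854
```

Run:
```python
from h import *
s,p,im=snap('wrist'); cv2.imwrite('pics/S2_raw.png',im); np.save('S2_p.npy',p,allow_pickle=True); print(s['position'])
T=[]
for (f,x,y) in [('S1',.6547,.1378),('S1',.6448,.0318),('S2',.6408,-.0737),('S2',.634,-.1846)]:
    a=cv2.imread(f'pics/{f}_raw.png'); q=np.load(f'{f}_p.npy',allow_pickle=True).item()
    T.append(ortho(a,q,x,y,.054,.03,390,True))
cv2.imwrite('pics/m2.png',cv2.resize(np.vstack([np.hstack(T[:2]),np.hstack(T[2:])]),(600,600)))
```

```text
[ 0.6345 -0.1328  0.2391]
```

View pics/m2.png

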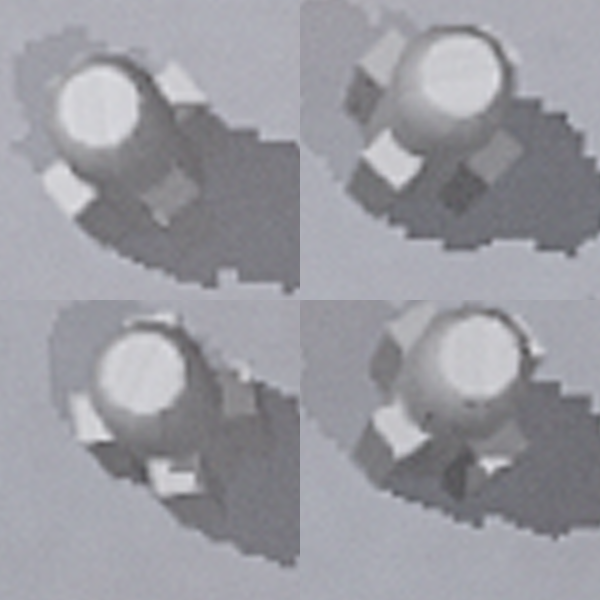

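send_rows:
  series:
    - [[40, 35, -30], 0, 1]
    - [[80, 74, -53], 0, 1]
    - [[80, 74, -53], 0, 1]
    - [[80, 74, -53], 0, 1]
    - [[80, 74, -53], 0, 1]

```text
t: 4.05
position: [0.7154, -0.1837, 0.1692]
tool_rot: [[1.0, 0.006, -0.001], [0.001, -0.002, 1.0], [0.006, -1.0, -0.002]]
wrist_force: [0.4, -1.1, 0.2]
width: 0.0855
```

```bash
cat > shot.py <<'E'
from h import *
n=sys.argv[1]
s,p,im=snap('wrist'); cv2.imwrite(f'pics/{n}_raw.png',im); np.save(f'{n}_p.npy',p,allow_pickle=True); print(n,s['t'],s['position'],s['wrist_force'])
E
python3 shot.py s4
```

```text
s4 4.05 [ 0.7154 -0.1837  0.1692] [ 0.3512 -1.1     0.2298]
```

send_rows:
  series:
    - [[0, 0, 55], 0, 1]
    - [[2, 0, 110], 0, 1]
    - [[2, 0, 110], 0, 1]
    - [[2, 0, 110], 0, 1]
    - [[2, 0, 110], 0, 1]

```text
t: 4.72
position: [0.7167, -0.0766, 0.1656]
tool_rot: [[1.0, 0.002, 0.002], [-0.002, -0.001, 1.0], [0.002, -1.0, -0.001]]
wrist_force: [1.1, -0.2, -0.1]
width: 0.0854
```

```bash
python3 shot.py s3
```

```text
s3 4.725 [ 0.7167 -0.0766  0.1656] [ 1.146  -0.1554 -0.1141]
```

send_rows:
  series:
    - [[0, 0, 55], 0, 1]
    - [[0, 0, 110], 0, 1]
    - [[2, 0, 165], 0, 1]
    - [[6, 0, 218], 0, 1]
    - [[6, 0, 218], 0, 1]

```text
t: 5.4
position: [0.7227, 0.1463, 0.1639]
tool_rot: [[1.0, -0.0, -0.004], [0.004, 0.001, 1.0], [-0.0, -1.0, 0.001]]
wrist_force: [-0.6, -0.8, -0.4]
width: 0.0853
```

```bash
python3 shot.py s1
python3 - <<'E'
from h import *
T=[]
for f,x,y in [('s4',.648,-.186),('s3',.650,-.0764),('s1',.657,.1435)]:
    a=cv2.imread(f'pics/{f}_raw.png'); q=np.load(f'{f}_p.npy',allow_pickle=True).item()
    T.append(ortho(a,q,x,y,.054,.025,266,True))
cv2.imwrite('pics/m3.png',np.hstack(T))
E
```

```text
s1 5.4 [0.7227 0.1463 0.1639] [-0.6221 -0.7763 -0.3692]
```

View pics/m3.png

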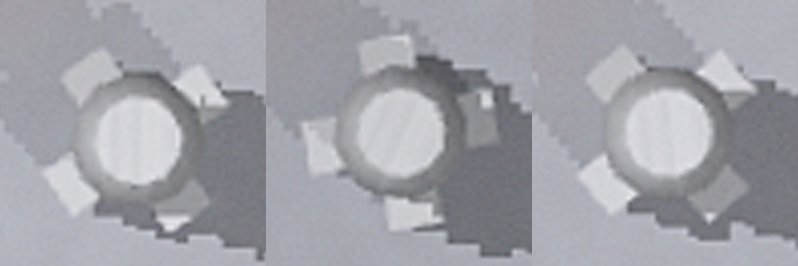

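send_rows:
  series:
    - [[-60, 0, 10], 0, 1]
    - [[-120, 0, 25], 0, 1]
    - [[-180, 0, 40], 0, 1]
    - [[-240, 0, 50], 0, 1]
    - [[-298, 0, 56], 0, 1]

```text
t: 6.08
position: [0.4236, 0.1974, 0.1645]
tool_rot: [[1.0, 0.001, 0.004], [-0.004, -0.0, 1.0], [0.001, -1.0, -0.0]]
wrist_force: [0.0, 0.6, 0.6]
width: 0.0856
```

send_rows:
  series:
    - [[0, 0, 0], 0, 1]
    - [[0, 0, 0], 0, 1]
    - [[0, 0, 0], 0, 1]
    - [[0, 0, 0], 0, 1]
    - [[0, 0, 0], 0, 1]

```text
t: 6.7
position: [0.4256, 0.1988, 0.1642]
tool_rot: [[1.0, -0.0, 0.001], [-0.001, -0.0, 1.0], [-0.0, -1.0, -0.0]]
wrist_force: [0.2, -0.2, -0.4]
width: 0.0856
```

```bash
cat > det.py <<'E'
from h import *
# usage: det.py name x y z
def det(im,p,x,y,z,half=.045):
    n=540; o=ortho(im,p,x,y,z,half,n,True); sc=n/(2*half)
    m=(o.min(2)>150).astype(np.uint8)
    k,l,st,c=cv2.connectedComponentsWithStats(m)
    B=[(c[i],st[i,4]/sc**2*1e6) for i in range(1,k) if 15<st[i,4]/sc**2*1e6<120]
    W=np.array([[x+half-b[0][1]/sc,y+half-b[0][0]/sc] for b in B])
    return o,W,[round(b[1]) for b in B]
if __name__=='__main__':
    n=sys.argv[1]; x,y,z=map(float,sys.argv[2:5])
    s,p,im=snap('wrist'); print('t',s['t'],'pos',s['position'],'w',s['width'],'F',s['wrist_force'])
    R=s['tool_rot']; print('yaw',np.degrees(np.arctan2(R[1,0],R[0,0])))
    if z<0: z=s['position'][2]-z*0-abs(z)+2*abs(z)
    o,W,A=det(im,p,x,y,z); cv2.imwrite(f'pics/{n}.png',o); cv2.imwrite(f'pics/{n}_raw.png',im); np.save(f'{n}_p.npy',p,allow_pickle=True)
    print(W,A)
    if len(W)==4:
        c=W.mean(0); a=np.arctan2(W[:,1]-c[1],W[:,0]-c[0])
        print('centre',c,'r',np.hypot(*(W-c).T),'tooth angle',np.degrees(np.angle(np.exp(4j*a).mean())/4), np.degrees(a))
E
python3 det.py dA .4246 .2025 .05
```

```text
t 6.7 pos [0.4256 0.1988 0.1642] w 0.08555416277055437 F [ 0.1989 -0.2275 -0.4153]
yaw -0.08410660543727785
[[0.4409 0.1999]
 [0.4272 0.219 ]
 [0.4219 0.186 ]
 [0.4082 0.2052]] [67, 68, 66, 64]
centre [0.4246 0.2025] r [0.0166 0.0167 0.0167 0.0166] tooth angle -9.082231238018467 [ -8.9856  80.9173 -99.0294 170.7688]
```

send_rows:
  series:
    - [[-1, 50, 4], 0, 1]
    - [[-1, 100, 4], 0, 1]
    - [[-1, 125, 4], 0, 1]
    - [[-1, 130, 4], 0, 1]
    - [[-1, 130, 4], 0, 1]

```text
t: 7.38
position: [0.4246, 0.2032, 0.035]
tool_rot: [[1.0, 0.001, 0.001], [-0.001, 0.0, 1.0], [0.001, -1.0, 0.0]]
wrist_force: [-0.5, -0.6, 0.2]
width: 0.0853
```

send_rows:
  series:
    - [[0, 0, 0], 0, 0]
    - [[0, 0, 0], 0, 0]
    - [[0, 0, 0], 0, 0]
    - [[0, 0, 0], 0, 0]
    - [[0, 0, 0], 0, 0]

```text
t: 8.0
position: [0.4253, 0.2025, 0.0363]
tool_rot: [[1.0, 0.004, 0.0], [-0.0, -0.001, 1.0], [0.004, -1.0, -0.001]]
wrist_force: [-0.3, -2.5, 5.0]
width: 0.0517
```

send_rows:
  series:
    - [[0, 0, 0], 0, 0]
    - [[0, -50, 0], 0, 0]
    - [[0, -90, 0], 0, 0]
    - [[0, -110, 0], 0, 0]
    - [[0, -110, 0], 0, 0]

```text
t: 8.62
position: [0.4243, 0.2032, 0.1451]
tool_rot: [[1.0, 0.002, 0.001], [-0.001, 0.001, 1.0], [0.002, -1.0, 0.001]]
wrist_force: [-1.0, -1.0, -8.0]
width: 0.0515
```

```bash
python3 det.py hA .4246 .2025 .16
python3 - <<'E'
from h import *
im=cv2.imread('pics/hA_raw.png'); cv2.imwrite('pics/hA_v.png',np.hstack([cv2.resize(im,(500,312)),cv2.resize(cv2.imread('pics/hA.png'),(300,312))]))
E
```

```text
t 8.625 pos [0.4243 0.2032 0.1451] w 0.05152896217679789 F [-0.9678 -1.0232 -7.9814]
yaw -0.04336790773925773
[[0.4387 0.2016]
 [0.4182 0.1886]
 [0.4065 0.2055]] [58, 32, 38]
```

View pics/hA_v.png

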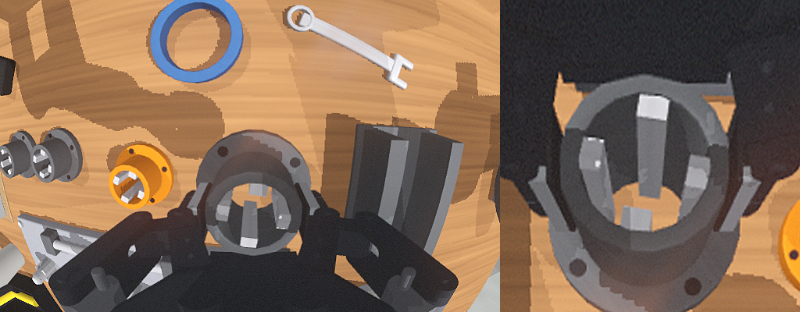

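send_rows:
  series:
    - [[58, -5, -15], -2, 0]
    - [[116, -5, -30], -4, 0]
    - [[174, -5, -45], -5.7, 0]
    - [[233, -5, -60], -5.7, 0]
    - [[233, -5, -60], -5.7, 0]

```text
t: 9.3
position: [0.6586, 0.1401, 0.1414]
tool_rot: [[0.995, -0.009, -0.095], [0.095, -0.002, 0.995], [-0.009, -1.0, -0.001]]
wrist_force: [-1.5, 0.4, -7.6]
width: 0.0512
```

send_rows:
  series:
    - [[0, 0, 0], 0, 0]
    - [[0, 0, 0], 0, 0]
    - [[0, 0, 0], 0, 0]
    - [[0, 0, 0], 0, 0]
    - [[0, 0, 0], 0, 0]

```text
t: 9.93
position: [0.6567, 0.143, 0.15]
tool_rot: [[0.995, 0.001, -0.099], [0.099, 0.0, 0.995], [0.001, -1.0, 0.0]]
wrist_force: [0.2, 0.3, -7.4]
width: 0.0517
```

```bash
python3 det.py hA2 .6572 .1432 .165
```

```text
t 9.925 pos [0.6567 0.143  0.15  ] w 0.0517019117684914 F [ 0.2074  0.2552 -7.4313]
yaw 5.67608827469454
[[0.6711 0.1429]
 [0.656  0.1601]
 [0.6525 0.1278]
 [0.6386 0.1453]
 [0.616  0.164 ]] [56, 52, 34, 54, 64]
```

send_rows:
  series:
    - [[1.5, 20, 0], 0, 0]
    - [[1.5, 40, 0], 0, 0]
    - [[1.5, 52, 0], 0, 0]
    - [[1.5, 54, 0], 0, 0]
    - [[1.5, 54, 0], 0, 0]

```text
t: 10.6
position: [0.6586, 0.1429, 0.0953]
tool_rot: [[0.995, 0.0, -0.099], [0.099, 0.0, 0.995], [0.0, -1.0, 0.0]]
wrist_force: [0.1, 0.1, -7.1]
width: 0.0515
```

send_rows:
  series:
    - [[0, 2, 0], 0, 0]
    - [[0, 4, 0], 0, 0]
    - [[0, 6, 0], 0, 0]
    - [[0, 8, 0], 0, 0]
    - [[0, 8, 0], 0, 0]

```text
t: 11.22
position: [0.6584, 0.1429, 0.0869]
tool_rot: [[0.995, -0.0, -0.099], [0.099, 0.0, 0.995], [-0.0, -1.0, 0.0]]
wrist_force: [-0.5, -0.5, -6.4]
width: 0.0514
```

send_rows:
  series:
    - [[0, 5, 0], 0, 0]
    - [[0, 10, 0], 0, 0]
    - [[0, 16, 0], 0, 0]
    - [[0, 22, 0], 0, 0]
    - [[0, 26, 0], 0, 0]

```text
t: 11.85
position: [0.6582, 0.143, 0.0604]
tool_rot: [[0.995, -0.001, -0.099], [0.099, 0.0, 0.995], [-0.001, -1.0, 0.0]]
wrist_force: [0.2, 0.1, -7.2]
width: 0.0517
```

send_rows:
  series:
    - [[0, 2, 0], 0, 0]
    - [[0, 4, 0], 0, 0]
    - [[0, 5, 0], 0, 0]
    - [[0, 5, 0], 0, 0]
    - [[0, 5, 0], 0, 0]

```text
t: 12.48
position: [0.6584, 0.1429, 0.0565]
tool_rot: [[0.995, 0.0, -0.099], [0.099, 0.0, 0.995], [0.0, -1.0, -0.0]]
wrist_force: [-1.0, -0.7, -5.6]
width: 0.0519
```

send_rows:
  series:
    - [[0, 0, 0], 0, 1]
    - [[0, 0, 0], 0, 1]
    - [[0, 0, 0], 0, 1]
    - [[0, -4, 0], 0, 1]
    - [[0, -20, 0], 0, 1]

```text
t: 13.1
position: [0.6576, 0.1428, 0.0758]
tool_rot: [[0.995, -0.002, -0.099], [0.099, -0.0, 0.995], [-0.003, -1.0, 0.0]]
wrist_force: [0.1, -0.4, -0.4]
width: 0.0855
```

send_rows:
  series:
    - [[0, -40, 0], 0, 1]
    - [[0, -80, 0], 5.7, 1]
    - [[0, -95, 0], 5.7, 1]
    - [[0, -95, 0], 5.7, 1]
    - [[0, -95, 0], 5.7, 1]

```text
t: 13.72
position: [0.6574, 0.1428, 0.169]
tool_rot: [[1.0, -0.004, 0.0], [-0.0, -0.0, 1.0], [-0.004, -1.0, -0.0]]
wrist_force: [-0.3, 0.4, -1.0]
width: 0.0852
```

send_rows:
  series:
    - [[-45, 0, -50], 0, 1]
    - [[-90, 0, -100], 0, 1]
    - [[-135, 0, -150], 0, 1]
    - [[-180, 0, -200], 0, 1]
    - [[-210, 0, -240], 0, 1]

```text
t: 14.35
position: [0.4496, -0.0926, 0.169]
tool_rot: [[1.0, -0.004, -0.001], [0.001, 0.001, 1.0], [-0.004, -1.0, 0.001]]
wrist_force: [1.1, -1.0, 0.6]
width: 0.0851
```

send_rows:
  series:
    - [[-18, 0, -28], 0, 1]
    - [[-18, 0, -28], 0, 1]
    - [[-18, 0, -28], 0, 1]
    - [[-18, 0, -28], 0, 1]
    - [[-18, 0, -28], 0, 1]

```text
t: 14.98
position: [0.4346, -0.119, 0.171]
tool_rot: [[1.0, -0.001, -0.001], [0.001, 0.001, 1.0], [-0.001, -1.0, 0.001]]
wrist_force: [0.3, 0.0, 0.2]
width: 0.0854
```

Run:
```python
from det import *
s,p,im=snap('wrist'); print(s['t'],s['position'],s['wrist_force'])
for n,x,y in [('B',.43,-.074),('C',.432,-.176)]:
    o,W,A=det(im,p,x,y,.05); cv2.imwrite(f'pics/d{n}.png',o); print(n,W,A)
    if len(W)==4:
        c=W.mean(0); a=np.arctan2(*(W-c).T[::-1]); print(c,np.degrees(np.angle(np.exp(4j*a).mean())/4))
_,p,im=snap('top'); cv2.imwrite('pics/top1.png',im)
cv2.imwrite('pics/m5.png',np.hstack([cv2.resize(im[90:230,150:500],(700,280))[:, :],cv2.resize(cv2.imread('pics/dB.png'),(100,280))]))
```

```text
14.975 [ 0.4346 -0.119   0.171 ] [0.2845 0.0236 0.1622]
B [[ 0.4463 -0.0806]
 [ 0.4373 -0.0588]
 [ 0.4246 -0.0895]
 [ 0.4156 -0.0679]] [65, 64, 64, 63]
[ 0.431  -0.0742] -22.474634733347447
C [[ 0.446  -0.1719]
 [ 0.4348 -0.1926]
 [ 0.4254 -0.1609]
 [ 0.4141 -0.1813]] [66, 68, 63, 64]
[ 0.4301 -0.1767] 16.44300845209543
```

View pics/m5.png

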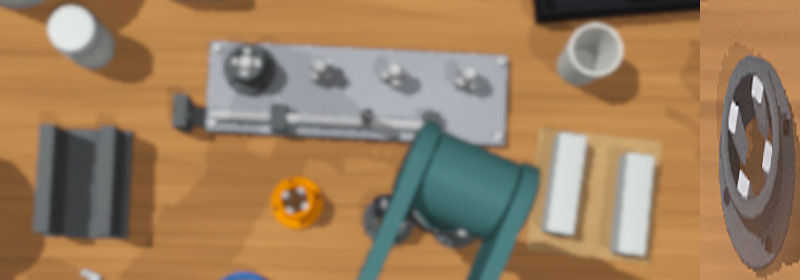

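send_rows:
  series:
    - [[-3, 30, 45], 0, 1]
    - [[-3, 80, 45], 0, 1]
    - [[-3, 120, 45], 0, 1]
    - [[-3, 135, 45], 0, 1]
    - [[-3, 135, 45], 0, 1]

```text
t: 15.7
position: [0.431, -0.0746, 0.0359]
tool_rot: [[1.0, -0.001, 0.001], [-0.001, 0.001, 1.0], [-0.001, -1.0, 0.001]]
wrist_force: [0.4, -0.6, -0.3]
width: 0.0855
```

send_rows:
  series:
    - [[0, 0, 0], 0, 0]
    - [[0, 0, 0], 0, 0]
    - [[0, 0, 0], 0, 0]
    - [[0, 0, 0], 0, 0]
    - [[0, 0, 0], 0, 0]

```text
t: 16.32
position: [0.433, -0.0751, 0.0387]
tool_rot: [[1.0, 0.005, 0.001], [-0.001, -0.001, 1.0], [0.005, -1.0, -0.001]]
wrist_force: [-0.4, 1.2, 5.8]
width: 0.052
```

send_rows:
  series:
    - [[0, 0, 0], 0, 0]
    - [[0, -50, 0], 0, 0]
    - [[0, -100, 0], 0, 0]
    - [[0, -115, 0], 0, 0]
    - [[0, -115, 0], 0, 0]

```text
t: 16.95
position: [0.4312, -0.0749, 0.1511]
tool_rot: [[1.0, 0.001, 0.001], [-0.001, -0.0, 1.0], [0.001, -1.0, -0.0]]
wrist_force: [-0.3, 1.3, -5.5]
width: 0.052
```

send_rows:
  series:
    - [[50, 0, 0], 4, 0]
    - [[100, 0, 0], 8, 0]
    - [[160, 0, -2], 12.7, 0]
    - [[220, 0, -2], 12.7, 0]
    - [[220, 0, -2], 12.7, 0]

```text
t: 17.58
position: [0.6522, -0.0765, 0.1421]
tool_rot: [[0.975, -0.011, 0.22], [-0.22, 0.003, 0.976], [-0.012, -1.0, 0.0]]
wrist_force: [-1.4, -0.1, -5.8]
width: 0.0516
```

send_rows:
  series:
    - [[0, 0, 0], 0, 0]
    - [[0, 0, 0], 0, 0]
    - [[0, 0, 0], 0, 0]
    - [[0, 0, 0], 0, 0]
    - [[0, 0, 0], 0, 0]

```text
t: 18.2
position: [0.6511, -0.077, 0.1521]
tool_rot: [[0.975, 0.001, 0.221], [-0.221, -0.0, 0.975], [0.001, -1.0, 0.0]]
wrist_force: [0.1, -0.7, -5.4]
width: 0.0521
```

```bash
python3 det.py hB .6502 -.0767 .165
```

```text
t 18.2 pos [ 0.6511 -0.077   0.1521] w 0.05213789450172982 F [ 0.1217 -0.7085 -5.4247]
yaw -12.749496693705758
[[ 0.662  -0.0846]
 [ 0.631  -0.0758]] [45, 45]
```

send_rows:
  series:
    - [[1, 20, 0], 0, 0]
    - [[1, 40, 0], 0, 0]
    - [[1, 52, 0], 0, 0]
    - [[1, 56, 0], 0, 0]
    - [[1, 56, 0], 0, 0]

```text
t: 18.88
position: [0.6521, -0.0771, 0.0948]
tool_rot: [[0.975, -0.001, 0.221], [-0.221, 0.0, 0.975], [-0.001, -1.0, 0.0]]
wrist_force: [-0.1, 0.2, -4.5]
width: 0.0519
```

send_rows:
  series:
    - [[0, 2, 0], 0, 0]
    - [[0, 4, 0], 0, 0]
    - [[0, 6, 0], 0, 0]
    - [[0, 8, 0], 0, 0]
    - [[0, 8, 0], 0, 0]

```text
t: 19.5
position: [0.6521, -0.0771, 0.087]
tool_rot: [[0.975, -0.001, 0.221], [-0.221, 0.0, 0.975], [-0.001, -1.0, 0.0]]
wrist_force: [0.6, -0.0, -4.6]
width: 0.0518
```

send_rows:
  series:
    - [[0, 5, 0], 0, 0]
    - [[0, 10, 0], 0, 0]
    - [[0, 16, 0], 0, 0]
    - [[0, 22, 0], 0, 0]
    - [[0, 25, 0], 0, 0]

```text
t: 20.12
position: [0.6519, -0.0771, 0.0614]
tool_rot: [[0.975, -0.001, 0.221], [-0.221, 0.0, 0.975], [-0.001, -1.0, 0.0]]
wrist_force: [0.2, -0.2, -5.4]
width: 0.0518
```

send_rows:
  series:
    - [[0, 1, 0], 0, 0]
    - [[0, 2, 0], 0, 0]
    - [[0, 3, 0], 0, 0]
    - [[0, 3, 0], 0, 0]
    - [[0, 3, 0], 0, 0]

```text
t: 20.75
position: [0.6523, -0.0772, 0.0594]
tool_rot: [[0.975, 0.0, 0.221], [-0.221, 0.0, 0.975], [0.0, -1.0, 0.0]]
wrist_force: [1.0, 0.0, -5.0]
width: 0.0517
```

send_rows:
  series:
    - [[0, 0, 0], 0, 1]
    - [[0, 0, 0], 0, 1]
    - [[0, 0, 0], 0, 1]
    - [[0, -4, 0], 0, 1]
    - [[0, -20, 0], 0, 1]

```text
t: 21.38
position: [0.6514, -0.077, 0.0788]
tool_rot: [[0.975, -0.003, 0.221], [-0.221, 0.001, 0.975], [-0.003, -1.0, 0.0]]
wrist_force: [-0.8, -0.2, -0.1]
width: 0.085
```

send_rows:
  series:
    - [[0, -40, 0], 0, 1]
    - [[0, -80, 0], -6, 1]
    - [[0, -95, 0], -12.7, 1]
    - [[0, -95, 0], -12.7, 1]
    - [[0, -95, 0], -12.7, 1]

```text
t: 22.0
position: [0.6518, -0.0771, 0.1737]
tool_rot: [[1.0, -0.001, 0.002], [-0.002, 0.0, 1.0], [-0.001, -1.0, 0.0]]
wrist_force: [0.2, 0.4, -0.3]
width: 0.0855
```

send_rows:
  series:
    - [[-55, 0, -25], 0, 1]
    - [[-110, 0, -50], 0, 1]
    - [[-165, 0, -75], 0, 1]
    - [[-222, 0, -100], 0, 1]
    - [[-222, 0, -100], 0, 1]

```text
t: 22.62
position: [0.4262, -0.1775, 0.1723]
tool_rot: [[1.0, -0.004, 0.006], [-0.006, 0.002, 1.0], [-0.004, -1.0, 0.002]]
wrist_force: [0.7, 0.1, -0.6]
width: 0.0853
```

send_rows:
  series:
    - [[0, 0, 0], 0, 1]
    - [[0, 0, 0], 0, 1]
    - [[0, 0, 0], 0, 1]
    - [[0, 0, 0], 0, 1]
    - [[0, 0, 0], 0, 1]

```text
t: 23.25
position: [0.4304, -0.1768, 0.1742]
tool_rot: [[1.0, -0.0, 0.0], [-0.0, 0.0, 1.0], [-0.0, -1.0, 0.0]]
wrist_force: [0.4, 0.4, 0.7]
width: 0.0855
```

```bash
python3 det.py dC .4301 -.1767 .05
```

```text
t 23.25 pos [ 0.4304 -0.1768  0.1742] w 0.08546463822411363 F [0.3794 0.4196 0.7402]
yaw -0.012294502849933449
[[ 0.4459 -0.1725]
 [ 0.4346 -0.1931]
 [ 0.4253 -0.1612]
 [ 0.4141 -0.1818]] [62, 63, 61, 60]
centre [ 0.43   -0.1772] r [0.0166 0.0166 0.0166 0.0166] tooth angle 16.33155024298262 [  16.3197  -73.7479  106.3749 -163.6205]
```

send_rows:
  series:
    - [[0, 50, 0], 0, 1]
    - [[0, 100, 0], 0, 1]
    - [[0, 130, 0], 0, 1]
    - [[0, 136, 0], 0, 1]
    - [[0, 136, 0], 0, 1]

```text
t: 23.92
position: [0.4307, -0.1773, 0.039]
tool_rot: [[1.0, 0.001, 0.001], [-0.001, -0.0, 1.0], [0.001, -1.0, -0.0]]
wrist_force: [0.4, 0.1, -0.2]
width: 0.0857
```

send_rows:
  series:
    - [[0, 0, 0], 0, 0]
    - [[0, 0, 0], 0, 0]
    - [[0, 0, 0], 0, 0]
    - [[0, 0, 0], 0, 0]
    - [[0, 0, 0], 0, 0]

```text
t: 24.55
position: [0.4316, -0.1782, 0.0406]
tool_rot: [[1.0, 0.004, 0.001], [-0.001, -0.003, 1.0], [0.004, -1.0, -0.003]]
wrist_force: [-1.1, -0.9, 5.4]
width: 0.052
```

send_rows:
  series:
    - [[0, 0, 0], 0, 0]
    - [[0, -50, 0], 0, 0]
    - [[0, -100, 0], 0, 0]
    - [[0, -115, 0], 0, 0]
    - [[0, -115, 0], 0, 0]

```text
t: 25.18
position: [0.4301, -0.1769, 0.153]
tool_rot: [[1.0, 0.0, 0.001], [-0.001, 0.0, 1.0], [0.0, -1.0, 0.0]]
wrist_force: [-0.2, 0.7, -5.3]
width: 0.0522
```

send_rows:
  series:
    - [[55, 0, -2], 7, 0]
    - [[110, 0, -5], 14, 0]
    - [[165, 0, -8], 21, 0]
    - [[218, 0, -9.5], 26, 0]
    - [[218, 0, -9.5], 26, 0]

```text
t: 25.8
position: [0.649, -0.1856, 0.1449]
tool_rot: [[0.899, -0.01, 0.438], [-0.438, 0.004, 0.899], [-0.011, -1.0, -0.0]]
wrist_force: [-0.4, 0.7, -4.8]
width: 0.0523
```

send_rows:
  series:
    - [[0, 0, 0], 0, 0]
    - [[0, 0, 0], 0, 0]
    - [[0, 0, 0], 0, 0]
    - [[0, 0, 0], 0, 0]
    - [[0, 0, 0], 0, 0]

```text
t: 26.42
position: [0.6479, -0.1868, 0.1539]
tool_rot: [[0.898, 0.001, 0.439], [-0.439, -0.0, 0.898], [0.001, -1.0, 0.0]]
wrist_force: [0.1, -0.5, -4.7]
width: 0.0519
```

send_rows:
  series:
    - [[0.7, 20, -0.4], 0, 0]
    - [[0.7, 40, -0.4], 0, 0]
    - [[0.7, 52, -0.4], 0, 0]
    - [[0.7, 56, -0.4], 0, 0]
    - [[0.7, 56, -0.4], 0, 0]

```text
t: 27.05
position: [0.6486, -0.1873, 0.0969]
tool_rot: [[0.898, -0.0, 0.439], [-0.439, 0.0, 0.898], [-0.0, -1.0, 0.0]]
wrist_force: [0.8, 1.0, -4.1]
width: 0.0524
```

send_rows:
  series:
    - [[0, 2, 0], 0, 0]
    - [[0, 4, 0], 0, 0]
    - [[0, 6, 0], 0, 0]
    - [[0, 8, 0], 0, 0]
    - [[0, 8, 0], 0, 0]

```text
t: 27.68
position: [0.6484, -0.1873, 0.0889]
tool_rot: [[0.898, -0.001, 0.439], [-0.439, 0.0, 0.898], [-0.001, -1.0, 0.0]]
wrist_force: [-0.4, -0.2, -5.6]
width: 0.0522
```

send_rows:
  series:
    - [[0, 5, 0], 0, 0]
    - [[0, 10, 0], 0, 0]
    - [[0, 16, 0], 0, 0]
    - [[0, 22, 0], 0, 0]
    - [[0, 26, 0], 0, 0]

```text
t: 28.3
position: [0.6484, -0.1872, 0.0625]
tool_rot: [[0.898, -0.001, 0.439], [-0.439, 0.0, 0.898], [-0.001, -1.0, 0.0]]
wrist_force: [0.7, 0.8, -5.4]
width: 0.0523
```

send_rows:
  series:
    - [[0, 1, 0], 0, 0]
    - [[0, 2, 0], 0, 0]
    - [[0, 3, 0], 0, 0]
    - [[0, 3, 0], 0, 0]
    - [[0, 3, 0], 0, 0]

```text
t: 28.92
position: [0.6488, -0.1874, 0.0609]
tool_rot: [[0.898, 0.001, 0.439], [-0.439, -0.0, 0.898], [0.001, -1.0, 0.0]]
wrist_force: [-0.3, 0.9, -2.7]
width: 0.0523
```

send_rows:
  series:
    - [[0, 0, 0], 0, 1]
    - [[0, 0, 0], 0, 1]
    - [[0, 0, 0], 0, 1]
    - [[0, -4, 0], 0, 1]
    - [[0, -20, 0], 0, 1]

```text
t: 29.55
position: [0.6478, -0.1871, 0.0797]
tool_rot: [[0.898, -0.003, 0.439], [-0.439, 0.001, 0.898], [-0.003, -1.0, -0.0]]
wrist_force: [0.6, 0.6, -0.9]
width: 0.0856
```

send_rows:
  series:
    - [[0, -40, 0], 0, 1]
    - [[0, -80, 0], -7, 1]
    - [[0, -100, 0], -14, 1]
    - [[0, -120, 0], -20, 1]
    - [[0, -150, 0], -26, 1]

```text
t: 30.18
position: [0.6483, -0.1872, 0.2316]
tool_rot: [[1.0, -0.0, -0.003], [0.003, 0.0, 1.0], [-0.0, -1.0, 0.0]]
wrist_force: [0.3, -0.5, 0.2]
width: 0.0855
```

send_rows:
  series:
    - [[-40, 0, 60], 0, 1]
    - [[-80, 0, 120], 0, 1]
    - [[-80, 0, 150], 0, 1]
    - [[-80, 0, 150], 0, 1]
    - [[-80, 0, 150], 0, 1]

```text
t: 30.8
position: [0.5691, -0.0377, 0.2316]
tool_rot: [[1.0, 0.002, 0.001], [-0.001, -0.001, 1.0], [0.002, -1.0, -0.001]]
wrist_force: [-0.3, -0.5, -0.0]
width: 0.0853
```

Run:
```python
from h import *
s,p,im=snap('wrist'); print(s['t'],s['position'],s['wrist_force']); cv2.imwrite('pics/ck_raw.png',im); np.save('ck_p.npy',p,allow_pickle=True)
_,q,t=snap('scene')
cv2.imwrite('pics/m6.png',np.vstack([cv2.resize(im[:, :],(640,400))[100:400],cv2.resize(t[190:350,220:480],(640,394))[:300]]))
```

```text
30.8 [ 0.5691 -0.0377  0.2316] [-0.3251 -0.5393 -0.0222]
```

View pics/m6.png

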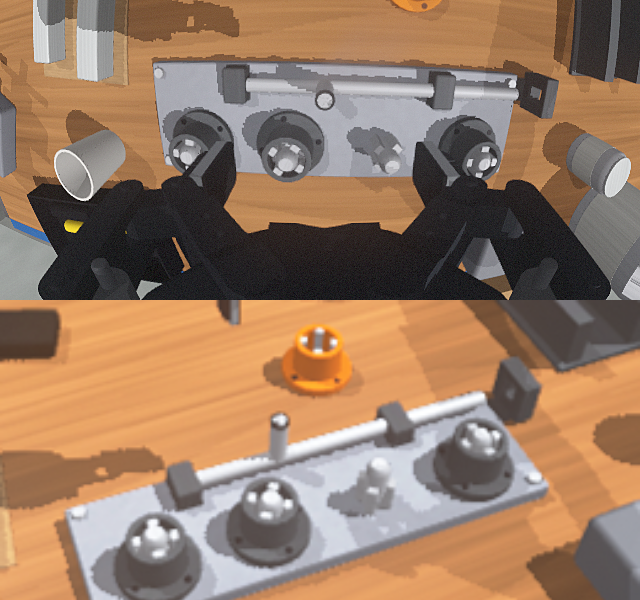

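All three couplings are home: each stub nose stands proud of its collar, and the flanges are down on the plate. No fourth dark one is in view. The knob top is at about (324,199) in the wrist picture.

Run:
```python
from h import *
p=np.load('ck_p.npy',allow_pickle=True).item()
print(back(p,(324.5,199),.089,True), proj(p,[[.575,-.037,.089]],True))
im=cv2.imread('pics/ck_raw.png')
o=ortho(im,p,.575,-.037,.089,.03,300,True)
g=cv2.cvtColor(o,cv2.COLOR_BGR2GRAY); print(cv2.HoughCircles(g,cv2.HOUGH_GRADIENT,1,50,param1=80,param2=12,minRadius=30,maxRadius=60))
```

```text
[ 0.5771 -0.0362  0.089 ] [[323.571  196.7824]]
[[[145.5 127.5  40.1]
  [215.5 138.5  40.2]]]
```

send_rows:
  series:
    - [[9.5, 50, 2], 0, 1]
    - [[9.5, 100, 2], 0, 1]
    - [[9.5, 140, 2], 0, 1]
    - [[9.5, 160, 2], 0, 1]
    - [[9.5, 160, 2], 0, 1]

```text
t: 31.52
position: [0.5769, -0.0363, 0.0677]
tool_rot: [[1.0, -0.005, 0.003], [-0.003, 0.001, 1.0], [-0.005, -1.0, 0.001]]
wrist_force: [-0.8, -0.0, 1.2]
width: 0.0852
```

send_rows:
  series:
    - [[0, 0, 0], 0, 0]
    - [[0, 0, 0], 0, 0]
    - [[0, 0, 0], 0, 0]
    - [[0, 0, 0], 0, 0]
    - [[0, 0, 0], 0, 0]

```text
t: 32.15
position: [0.5788, -0.0357, 0.0715]
tool_rot: [[1.0, 0.002, 0.001], [-0.001, -0.001, 1.0], [0.002, -1.0, -0.001]]
wrist_force: [-1.7, -1.3, 3.2]
width: 0.0167
```

send_rows:
  series:
    - [[0, 0, 10], 0, 0]
    - [[0.5, 0, 20], 0, 0]
    - [[1, 0, 30], 0, 0]
    - [[1.2, 0, 40], 0, 0]
    - [[1.5, 0, 50], 0, 0]

```text
t: 32.78
position: [0.5803, 0.015, 0.0715]
tool_rot: [[1.0, 0.002, 0.001], [-0.001, -0.001, 1.0], [0.002, -1.0, -0.001]]
wrist_force: [-0.9, -3.4, 5.8]
width: 0.0166
```

send_rows:
  series:
    - [[0, 0, 4], 0, 0]
    - [[0, 0, 8], 0, 0]
    - [[0.2, 0, 11], 0, 0]
    - [[0.2, 0, 11], 0, 0]
    - [[0.2, 0, 11], 0, 0]

```text
t: 33.4
position: [0.5805, 0.0208, 0.0715]
tool_rot: [[1.0, 0.001, 0.002], [-0.002, -0.01, 1.0], [0.001, -1.0, -0.01]]
wrist_force: [-0.8, -15.8, 5.8]
width: 0.0163
```

send_rows:
  series:
    - [[0, 0, 1], 0, 0]
    - [[0, 0, 2], 0, 0]
    - [[0, 0, 2], 0, 0]
    - [[0, 0, 2], 0, 0]
    - [[0, 0, 2], 0, 0]

```text
t: 34.02
position: [0.5805, 0.0209, 0.0714]
tool_rot: [[1.0, 0.001, 0.003], [-0.003, -0.013, 1.0], [0.001, -1.0, -0.013]]
wrist_force: [-1.6, -21.5, 5.8]
width: 0.0165
```

send_rows:
  series:
    - [[0, 0, -5], 0, 1]
    - [[0, 0, -5], 0, 1]
    - [[0, 0, -5], 0, 1]
    - [[0, -30, -5], 0, 1]
    - [[0, -80, -5], 0, 1]

```text
t: 34.65
position: [0.5781, 0.0239, 0.1481]
tool_rot: [[1.0, -0.007, -0.0], [0.0, 0.001, 1.0], [-0.007, -1.0, 0.001]]
wrist_force: [1.1, -0.2, -0.6]
width: 0.0851
```

send_rows:
  series:
    - [[0, -50, 0], 0, 1]
    - [[0, -80, -20], 0, 1]
    - [[-30, -80, -80], 0, 1]
    - [[-60, -80, -140], 0, 1]
    - [[-90, -80, -200], 0, 1]

```text
t: 35.28
position: [0.4953, -0.1654, 0.2302]
tool_rot: [[1.0, 0.0, -0.001], [0.001, 0.001, 1.0], [0.0, -1.0, 0.001]]
wrist_force: [-0.5, -0.6, -0.2]
width: 0.0855
```

send_rows:
  series:
    - [[0, 0, -60], 0, 1]
    - [[0, 0, -120], 0, 1]
    - [[0, 0, -160], 0, 1]
    - [[0, 0, -160], 0, 1]
    - [[0, 0, -160], 0, 1]

```text
t: 35.9
position: [0.4962, -0.3238, 0.2299]
tool_rot: [[1.0, -0.0, -0.0], [0.0, 0.002, 1.0], [-0.0, -1.0, 0.002]]
wrist_force: [0.3, -0.3, -0.1]
width: 0.0854
```

Run:
```python
from h import *
s,p,im=snap('wrist'); print(s['t'],s['position'],s['wrist_force']); cv2.imwrite('pics/bars_raw.png',im); np.save('bars_p.npy',p,allow_pickle=True)
o=ortho(im,p,.48,-.385,.042,.13,500,True)
t,q,im2=snap('scene')
cv2.imwrite('pics/m7.png',np.hstack([o,cv2.resize(im2[190:350,320:460],(300,343))[0:343].copy() if 0 else cv2.copyMakeBorder(cv2.resize(im2[190:350,320:460],(300,343)),0,157,0,0,cv2.BORDER_CONSTANT)]))
```

```text
35.9 [ 0.4962 -0.3238  0.2299] [ 0.2602 -0.2732 -0.1147]
```

View pics/m7.png

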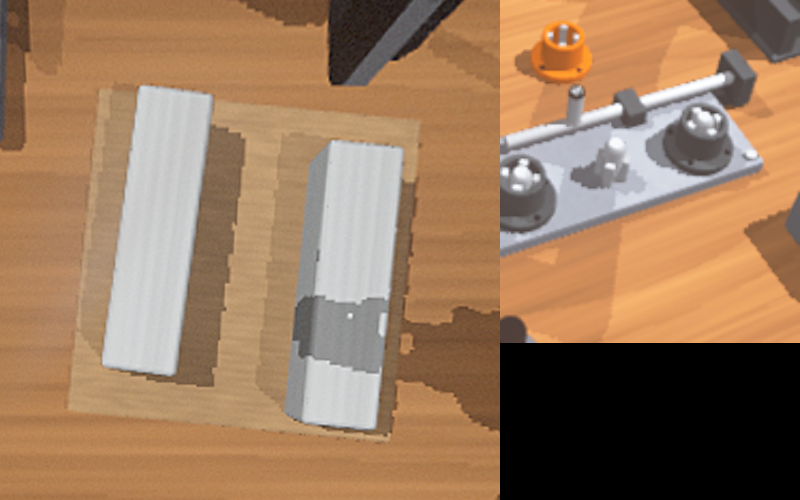

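The bolt tip is through the keeper. Measured bar poses:

| Bar | Centre | Angle | Size check |
|---|---|---|---|
| bar0 | (0.4904, -0.337) | -7.3° | 147 mm long |
| bar1 | (0.4615, -0.4388) | -5.5° | not measured separately |

send_rows:
  series:
    - [[-6, 40, -13], 7.3, 1]
    - [[-6, 90, -13], 7.3, 1]
    - [[-6, 150, -13], 7.3, 1]
    - [[-6, 190, -13], 7.3, 1]
    - [[-6, 202, -13], 7.3, 1]

```text
t: 36.62
position: [0.4885, -0.335, 0.0251]
tool_rot: [[0.992, -0.005, 0.126], [-0.126, 0.004, 0.992], [-0.005, -1.0, 0.004]]
wrist_force: [0.4, 0.7, 0.5]
width: 0.0855
```

send_rows:
  series:
    - [[0, 0, 0], 0, 1]
    - [[0, 0, 0], 0, 0]
    - [[0, 0, 0], 0, 0]
    - [[0, 0, 0], 0, 0]
    - [[0, 0, 0], 0, 0]

```text
t: 37.25
position: [0.4909, -0.3386, 0.0304]
tool_rot: [[0.992, 0.003, 0.128], [-0.128, -0.002, 0.992], [0.003, -1.0, -0.001]]
wrist_force: [-0.1, 0.7, 5.8]
width: 0.0387
```

send_rows:
  series:
    - [[0, 0, 0], 0, 0]
    - [[0, -50, 0], 0, 0]
    - [[0, -100, 0], 0, 0]
    - [[0, -150, 0], -7.3, 0]
    - [[0, -170, 0], -7.3, 0]

```text
t: 37.88
position: [0.4905, -0.3387, 0.2017]
tool_rot: [[1.0, 0.004, 0.0], [-0.0, -0.003, 1.0], [0.004, -1.0, -0.003]]
wrist_force: [1.0, -0.4, -4.3]
width: 0.0391
```

send_rows:
  series:
    - [[0, 0, 50], 0, 0]
    - [[0, 0, 100], 0, 0]
    - [[0, 0, 150], 0, 0]
    - [[0, 0, 200], 0, 0]
    - [[0, 0, 250], 0, 0]

```text
t: 38.5
position: [0.489, -0.0863, 0.197]
tool_rot: [[1.0, -0.002, 0.001], [-0.001, 0.001, 1.0], [-0.002, -1.0, 0.001]]
wrist_force: [-0.0, 0.2, -4.5]
width: 0.039
```

send_rows:
  series:
    - [[0, 0, 50], 0, 0]
    - [[0, 0, 100], 0, 0]
    - [[0, 0, 150], 0, 0]
    - [[0, 0, 200], 0, 0]
    - [[0, 0, 250], 0, 0]

```text
t: 39.12
position: [0.4893, 0.1633, 0.197]
tool_rot: [[1.0, -0.002, 0.001], [-0.001, -0.001, 1.0], [-0.002, -1.0, -0.001]]
wrist_force: [0.4, -0.4, -3.7]
width: 0.0394
```

send_rows:
  series:
    - [[0, 0, 50], 0, 0]
    - [[0, 0, 100], 0, 0]
    - [[0, 0, 150], 0, 0]
    - [[0, 0, 200], 0, 0]
    - [[0, 0, 250], 0, 0]

```text
t: 39.75
position: [0.4898, 0.4131, 0.1966]
tool_rot: [[1.0, -0.002, 0.001], [-0.001, -0.002, 1.0], [-0.002, -1.0, -0.002]]
wrist_force: [1.4, -0.5, -4.3]
width: 0.039
```

send_rows:
  series:
    - [[0, 0, 20], 0, 0]
    - [[0, 0, 20], 0, 0]
    - [[0, 0, 20], 0, 0]
    - [[0, 0, 20], 0, 0]
    - [[0, 0, 20], 0, 0]

```text
t: 40.38
position: [0.4908, 0.431, 0.1987]
tool_rot: [[1.0, 0.0, 0.002], [-0.002, 0.0, 1.0], [0.0, -1.0, 0.0]]
wrist_force: [0.3, -0.7, -4.5]
width: 0.0394
```

Run:
```python
from h import *
s,p,im=snap('wrist'); print(s['t'],s['position'],s['wrist_force'],s['width']); cv2.imwrite('pics/hb_raw.png',im); np.save('hb_p.npy',p,allow_pickle=True)
cv2.imwrite('pics/m8.png',im)
```

```text
40.375 [0.4908 0.431  0.1987] [ 0.2885 -0.6733 -4.4588] 0.039424037333292535
```

View pics/m8.png

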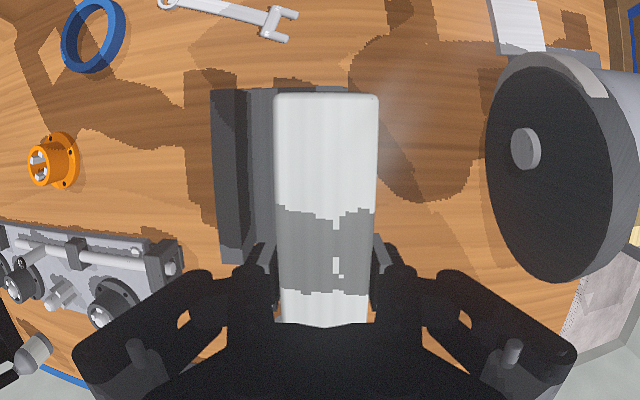

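Run:
```python
from h import *
p=np.load('hb_p.npy',allow_pickle=True).item(); q=ctrl.camera_params('scene')
def tri(a,b):
    o1,d1=a;o2,d2=b; t=np.linalg.lstsq(np.c_[d1,-d2],o2-o1,rcond=None)[0]; P1=o1+d1*t[0];P2=o2+d2*t[1]; return (P1+P2)/2,np.linalg.norm(P1-P2)
print(tri(ray(p,(513,150),True),ray(q,(505,143),False)))
for uv in [(277,322),(366,322),(275,95),(378,97)]: print(back(p,uv,.2125,True))
```

```text
(array([0.446 , 0.582 , 0.1181]), np.float64(0.011177968951536988))
[0.5129 0.411  0.2125]
[0.5129 0.4508 0.2125]
[0.4173 0.4147 0.2125]
[0.418  0.4514 0.2125]
```

send_rows:
  series:
    - [[-14, 30, 3], 0, 0]
    - [[-14, 60, 3], 0, 0]
    - [[-14, 85, 3], 0, 0]
    - [[-14, 95, 3], 0, 0]
    - [[-14, 98, 3], 0, 0]

```text
t: 41.05
position: [0.4765, 0.4348, 0.1002]
tool_rot: [[1.0, -0.0, 0.001], [-0.001, -0.0, 1.0], [-0.0, -1.0, -0.0]]
wrist_force: [-0.2, 0.2, -3.3]
width: 0.0389
```

send_rows:
  series:
    - [[0, 1, 0], 0, 0]
    - [[0, 2, 0], 0, 0]
    - [[0, 3, 0], 0, 0]
    - [[0, 3, 0], 0, 0]
    - [[0, 3, 0], 0, 0]

```text
t: 41.68
position: [0.4769, 0.4354, 0.0985]
tool_rot: [[1.0, 0.002, 0.001], [-0.001, 0.001, 1.0], [0.002, -1.0, 0.001]]
wrist_force: [-0.5, -0.3, -0.9]
width: 0.039
```

send_rows:
  series:
    - [[0, 0, 0], 0, 0.8]
    - [[0, 0, 0], 0, 0.8]
    - [[0, 0, 0], 0, 0.8]
    - [[0, -10, 0], 0, 0.8]
    - [[0, -40, 0], 0, 0.8]

```text
t: 42.3
position: [0.4755, 0.4343, 0.1359]
tool_rot: [[1.0, -0.004, 0.001], [-0.001, -0.003, 1.0], [-0.004, -1.0, -0.003]]
wrist_force: [-0.5, -0.2, 0.5]
width: 0.0683
```

send_rows:
  series:
    - [[0, -50, 0], 0, 0.8]
    - [[0, -90, 0], 0, 0.8]
    - [[0, -100, -20], 0, 1]
    - [[0, -100, -40], 0, 1]
    - [[0, -100, -40], 0, 1]

```text
t: 42.92
position: [0.476, 0.3927, 0.2354]
tool_rot: [[1.0, -0.003, 0.003], [-0.003, -0.002, 1.0], [-0.003, -1.0, -0.002]]
wrist_force: [-0.3, -0.1, 0.1]
width: 0.0854
```

Run:
```python
from h import *
s,p,im=snap('wrist'); print(s['t'],s['position']); cv2.imwrite('pics/r1_raw.png',im); np.save('r1_p.npy',p,allow_pickle=True)
cv2.imwrite('pics/m9.png',np.hstack([ortho(im,p,.478,.39,.11,.12,400,True),ortho(im,p,.478,.39,.07,.12,400,True)]))
```

```text
42.925 [0.476  0.3927 0.2354]
```

View pics/m9.png

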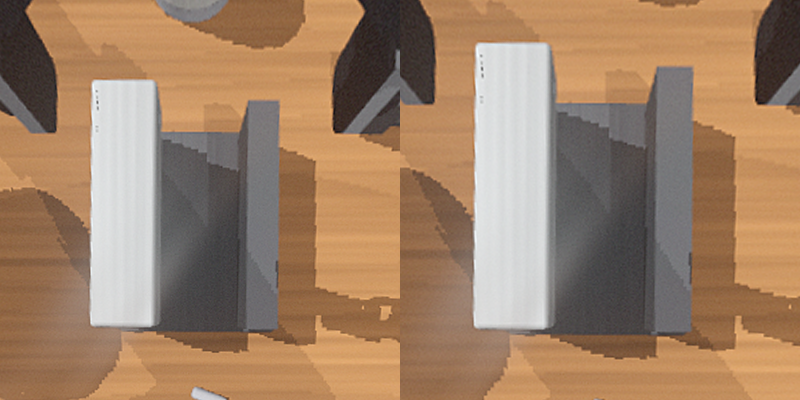

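send_rows:
  series:
    - [[0, 0, -50], 0, 1]
    - [[0, 0, -110], 0, 1]
    - [[0, 0, -170], 0, 1]
    - [[0, 0, -230], 0, 1]
    - [[0, 0, -290], 0, 1]

```text
t: 43.6
position: [0.4754, 0.1035, 0.2356]
tool_rot: [[1.0, -0.002, 0.0], [-0.0, 0.0, 1.0], [-0.002, -1.0, 0.0]]
wrist_force: [1.2, -0.3, 0.3]
width: 0.0854
```

send_rows:
  series:
    - [[0, 0, -60], 0, 1]
    - [[0, 0, -120], 0, 1]
    - [[-4, 0, -180], 0, 1]
    - [[-8, 0, -240], 0, 1]
    - [[-14, 0, -300], 0, 1]

```text
t: 44.22
position: [0.4613, -0.1963, 0.2356]
tool_rot: [[1.0, -0.002, 0.001], [-0.001, 0.002, 1.0], [-0.002, -1.0, 0.002]]
wrist_force: [0.3, -0.2, 0.2]
width: 0.0856
```

send_rows:
  series:
    - [[0, 0, -60], 0, 1]
    - [[0, 0, -120], 0, 1]
    - [[0, 0, -180], 0, 1]
    - [[0, 0, -241], 0, 1]
    - [[0, 0, -241], 0, 1]

```text
t: 44.85
position: [0.4603, -0.4394, 0.2327]
tool_rot: [[1.0, -0.004, 0.006], [-0.006, 0.004, 1.0], [-0.004, -1.0, 0.004]]
wrist_force: [-0.1, 0.1, -0.3]
width: 0.0851
```

send_rows:
  series:
    - [[0, 0, 0], 0, 1]
    - [[0, 0, 0], 0, 1]
    - [[0, 0, 0], 0, 1]
    - [[0, 0, 0], 0, 1]
    - [[0, 0, 0], 0, 1]

```text
t: 45.48
position: [0.4619, -0.4355, 0.2377]
tool_rot: [[1.0, 0.0, 0.0], [-0.0, -0.0, 1.0], [0.0, -1.0, -0.0]]
wrist_force: [0.7, 0.1, -0.3]
width: 0.0853
```

Run:
```python
from h import *
s,p,im=snap('wrist'); print(s['t'],s['position'])
x,y,hf,n=.4615,-.4388,.11,440
o=ortho(im,p,x,y,.042,hf,n,True); cv2.imwrite('pics/b1.png',o)
m=((o.min(2)>110)&(o.max(2).astype(int)-o.min(2)<35)).astype(np.uint8)
m=cv2.morphologyEx(m,cv2.MORPH_OPEN,np.ones((5,5)))
k,l,st,c=cv2.connectedComponentsWithStats(m)
for i in range(1,k):
    if st[i,4]>1500: r=cv2.minAreaRect(np.argwhere(l==i)[:,::-1].astype(np.float32)); print(r, x+hf-r[0][1]/2000,y+hf-r[0][0]/2000)
```

```text
45.475 [ 0.4619 -0.4355  0.2377]
((220.7763671875, 220.1914520263672), (80.15521240234375, 297.2523498535156), 5.8263421058654785) 0.4614042739868164 -0.43918818359375
```

send_rows:
  series:
    - [[-0.5, 40, -3.5], 5.7, 1]
    - [[-0.5, 90, -3.5], 5.7, 1]
    - [[-0.5, 150, -3.5], 5.7, 1]
    - [[-0.5, 195, -3.5], 5.7, 1]
    - [[-0.5, 207, -3.5], 5.7, 1]

```text
t: 46.15
position: [0.4593, -0.4373, 0.0259]
tool_rot: [[0.995, -0.005, 0.1], [-0.1, 0.006, 0.995], [-0.006, -1.0, 0.006]]
wrist_force: [-0.8, -0.1, 0.0]
width: 0.0852
```

send_rows:
  series:
    - [[0, 0, 0], 0, 1]
    - [[0, 0, 0], 0, 0]
    - [[0, 0, 0], 0, 0]
    - [[0, 0, 0], 0, 0]
    - [[0, 0, 0], 0, 0]

```text
t: 46.78
position: [0.4622, -0.4407, 0.0326]
tool_rot: [[0.995, 0.003, 0.1], [-0.1, -0.003, 0.995], [0.003, -1.0, -0.003]]
wrist_force: [-0.3, 0.1, 5.7]
width: 0.039
```

send_rows:
  series:
    - [[0, 0, 0], 0, 0]
    - [[0, -50, 0], 0, 0]
    - [[0, -100, 0], 0, 0]
    - [[0, -150, 0], -5.7, 0]
    - [[0, -170, 0], -5.7, 0]

```text
t: 47.4
position: [0.4619, -0.44, 0.2039]
tool_rot: [[1.0, 0.003, 0.0], [-0.0, -0.004, 1.0], [0.003, -1.0, -0.004]]
wrist_force: [-0.5, -0.7, -2.6]
width: 0.0391
```

send_rows:
  series:
    - [[0, 0, 50], 0, 0]
    - [[0, 0, 100], 0, 0]
    - [[0, 0, 150], 0, 0]
    - [[0, 0, 200], 0, 0]
    - [[0, 0, 250], 0, 0]

```text
t: 48.02
position: [0.4606, -0.1874, 0.199]
tool_rot: [[1.0, -0.002, 0.001], [-0.001, 0.002, 1.0], [-0.002, -1.0, 0.002]]
wrist_force: [1.2, 0.8, -3.5]
width: 0.0386
```

send_rows:
  series:
    - [[0, 0, 50], 0, 0]
    - [[0, 0, 100], 0, 0]
    - [[0, 0, 150], 0, 0]
    - [[0, 0, 200], 0, 0]
    - [[0, 0, 250], 0, 0]

```text
t: 48.65
position: [0.4606, 0.0622, 0.1993]
tool_rot: [[1.0, -0.002, 0.001], [-0.001, 0.0, 1.0], [-0.002, -1.0, 0.0]]
wrist_force: [0.8, 0.0, -2.2]
width: 0.039
```

send_rows:
  series:
    - [[5, 0, 50], 0, 0]
    - [[10, 0, 100], 0, 0]
    - [[15, 0, 150], 0, 0]
    - [[16, 0, 200], 0, 0]
    - [[16, 0, 250], 0, 0]

```text
t: 49.28
position: [0.477, 0.3119, 0.1989]
tool_rot: [[1.0, -0.002, 0.001], [-0.001, -0.001, 1.0], [-0.002, -1.0, -0.001]]
wrist_force: [0.0, -0.6, -2.5]
width: 0.0391
```

send_rows:
  series:
    - [[0, 0, 34], 0, 0]
    - [[0, 0, 34], 0, 0]
    - [[0, 0, 34], 0, 0]
    - [[0, 0, 34], 0, 0]
    - [[0, 0, 34], 0, 0]

```text
t: 49.9
position: [0.4781, 0.3436, 0.2004]
tool_rot: [[1.0, 0.0, 0.002], [-0.002, -0.0, 1.0], [0.0, -1.0, -0.0]]
wrist_force: [-0.2, 0.1, -2.2]
width: 0.0386
```

Run:
```python
from h import *
s,p,im=snap('wrist'); print(s['t'],s['position'],s['wrist_force'],s['width']); cv2.imwrite('pics/hb2.png',im); np.save('hb2_p.npy',p,allow_pickle=True)
g=im.min(2); 
for v in (120,320):
    r=np.where(g[v,200:450]>110)[0]+200; print(v,r.min(),r.max(),[back(p,(u,v),s['position'][2]+.0116,True) for u in(r.min(),r.max())])
c=np.where(g[50:300,325]>110)[0]+50; print(c.min(),back(p,(325,c.min()),s['position'][2]+.0116,True))
```

```text
49.9 [0.4781 0.3436 0.2004] [-0.2379  0.1433 -2.2381] 0.03858636314949042
120 273 449 [array([0.4136, 0.3261, 0.212 ]), array([0.4123, 0.3926, 0.212 ])]
320 283 373 [array([0.5006, 0.3261, 0.212 ]), array([0.5008, 0.367 , 0.212 ])]
93 [0.404  0.3451 0.212 ]
```

send_rows:
  series:
    - [[0, 30, 0.5], 0, 0]
    - [[0, 60, 0.5], 0, 0]
    - [[0, 85, 0.5], 0, 0]
    - [[0, 95, 0.5], 0, 0]
    - [[0, 98, 0.5], 0, 0]

```text
t: 50.58
position: [0.4779, 0.3448, 0.1022]
tool_rot: [[1.0, -0.0, 0.001], [-0.001, -0.0, 1.0], [-0.0, -1.0, -0.0]]
wrist_force: [0.3, -0.2, -2.9]
width: 0.0387
```

send_rows:
  series:
    - [[0, 1, 0], 0, 0]
    - [[0, 2, 0], 0, 0]
    - [[0, 2, 0], 0, 0]
    - [[0, 2, 0], 0, 0]
    - [[0, 2, 0], 0, 0]

```text
t: 51.2
position: [0.478, 0.3452, 0.1007]
tool_rot: [[1.0, 0.0, 0.001], [-0.001, 0.0, 1.0], [0.0, -1.0, 0.0]]
wrist_force: [0.2, -0.3, -2.4]
width: 0.0393
```

send_rows:
  series:
    - [[0, 1, 0], 0, 0]
    - [[0, 1.5, 0], 0, 0]
    - [[0, 1.5, 0], 0, 0]
    - [[0, 1.5, 0], 0, 0]
    - [[0, 1.5, 0], 0, 0]

```text
t: 51.82
position: [0.478, 0.3452, 0.1006]
tool_rot: [[1.0, 0.001, 0.001], [-0.001, 0.001, 1.0], [0.001, -1.0, 0.001]]
wrist_force: [-3.0, -1.1, 6.7]
width: 0.0389
```

send_rows:
  series:
    - [[0, 0, 0], 0, 0.8]
    - [[0, 0, 0], 0, 0.8]
    - [[0, 0, 0], 0, 0.8]
    - [[0, -10, 0], 0, 0.8]
    - [[0, -40, 0], 0, 0.8]

```text
t: 52.45
position: [0.4768, 0.3444, 0.1375]
tool_rot: [[1.0, -0.004, 0.001], [-0.001, -0.002, 1.0], [-0.004, -1.0, -0.002]]
wrist_force: [0.3, -0.3, 0.6]
width: 0.0684
```

send_rows:
  series:
    - [[0, -50, 0], 0, 0.8]
    - [[0, -90, 10], 0, 0.8]
    - [[0, -110, 40], 0, 1]
    - [[0, -110, 40], 0, 1]
    - [[0, -110, 40], 0, 1]

```text
t: 53.08
position: [0.4777, 0.3846, 0.2482]
tool_rot: [[1.0, -0.001, 0.001], [-0.001, -0.001, 1.0], [-0.001, -1.0, -0.001]]
wrist_force: [-1.0, 0.1, -1.0]
width: 0.0855
```

Run:
```python
from h import *
s,p,im=snap('wrist'); print(s['t'],s['position'])
o=ortho(im,p,.478,.39,.11,.12,400,True)
_,q,t=snap('scene'); cv2.imwrite('pics/scene_end.png',t)
_,q,t2=snap('top'); cv2.imwrite('pics/top_end.png',t2)
a=cv2.resize(t[100:340,220:500],(467,400)); cv2.imwrite('pics/m10.png',np.hstack([o[:,50:380],a]))
```

```text
53.075 [0.4777 0.3846 0.2482]
```

View pics/m10.png

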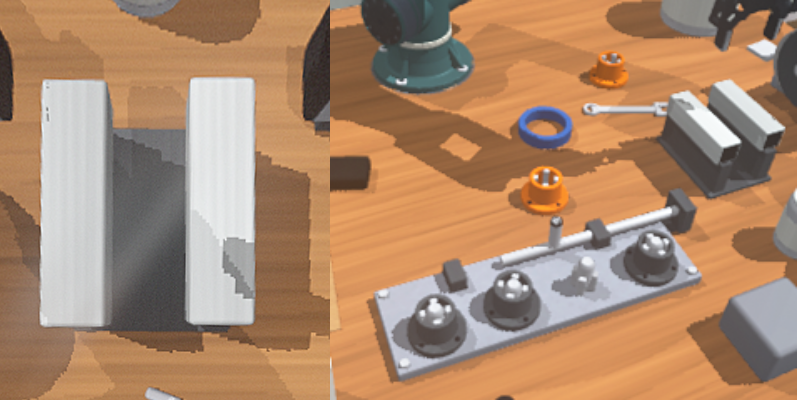

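View pics/scene_end.png

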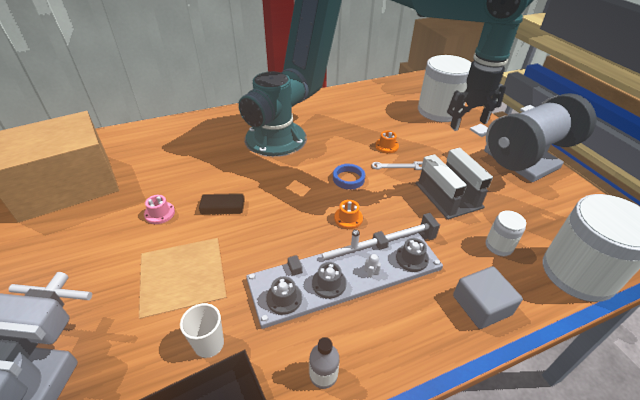

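View pics/top_end.png

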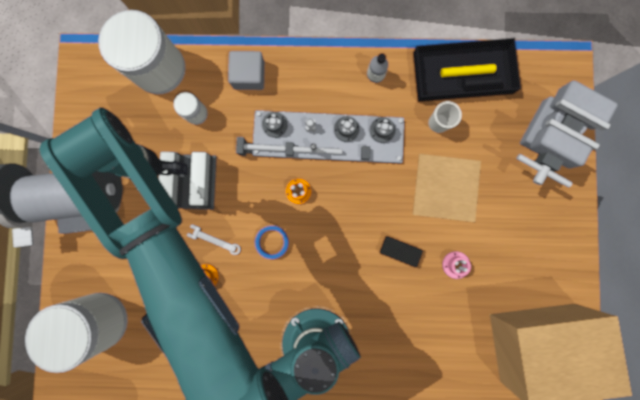

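Both pictures show three couplings home at top (274,123), (347,128) and (384,129), the bolt in its keeper, and both bars on the rail. The can and cup are upright, the decoys are untouched, no other dark coupling is in view, and the robot is clear of everything. I'm handing in.

```bash
python3 -c "
from plant import ctrl
print(ctrl.get_state()['t']); print(ctrl.hand_in())"
```

```text
53.225
the job is handed in; nothing more can be done
None
```

I finished the job and handed it in at t = 53 s of the 210 s allowed; no verdict is given on hand-in.

- **Couplings:** Only three dark couplings were visible, so I used three stubs, at y ≈ +0.143, -0.077 and -0.187. Each slid past the splines on the first try, and the heights at release put the undersides 20–21 mm above the bench, on the plate. The scene and top pictures showed them home.
- **Bolt:** I pulled it by its knob until it stopped. The tool moved 56.6 mm in all, and the force rose from about 3 N to 21 N with no further motion. That is short of the nominal 60 mm but above the 55 mm needed, and the picture shows the tip through the keeper.
- **Test pieces:** Both lie flat on the rail walls, within about 2.5 mm of the wall centre lines and 3 mm of mid-length.
- **Surroundings:** The paint can and mixing cup are upright, the orange and pink look-alikes were not touched, and the open gripper is clear of everything.

No check failed. The automatic detection of the tooth tops was incomplete while couplings were in the hand, so I inserted using the angles measured before each grasp.

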